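Shut the filter drawer and prove its detent

TASK

Push the open filter drawer of the white and blue sampling unit fully home so that its detent catches. Then prove that it holds: pull back on its handle with a slowly rising pull up to about 12 newtons, hold that pull for about a second without the drawer coming open again, and let go, leaving the drawer fully home. Leave the screwdriver, the black meter and the steel fitting where they are.

Things in the scene. Friction and masses are not known exactly. Their poses are not given: they have to be found in the camera images.
- unit: The sampling unit, fixed to the steel table: a box 220 (its x) x 260 (its y) x 100 mm high, white lid, blue sides. Origin: centre of its underside. Its x axis points from its drawer front to its back, its z axis up; the drawer opens towards its -x.
- drawer (a joint): The filter drawer's slide, m: 0 fully home against its stop, growing as it opens, at most 0.11; about 1 N of friction. Between about 0.03 and 0.006 it climbs the detent's ramp: this takes a push of up to about 7 N, and it springs back out if let go there; past that it snaps home by itself. Under a proof pull it opens by up to 4 mm and springs back home when let go.
- drawer_bar (a point): Middle of the handle bar: round dark steel, 10 mm thick, 130 mm long along the unit's y, level, 70 mm above the table; moves with the drawer, axes as the unit's. Drawer home: at x = -178 mm in the unit's frame. Arms at its ends, 65 mm either side, carry it; between bar and drawer front is a free slot 51 mm (unit's x) by 120 mm, open above and down to the table.
- drawer_front (a point): Point on the drawer's flat front face behind the middle of the bar, 56 mm from the bar's axis, 70 mm above the table. The front is 12 mm thick, 230 mm wide and reaches from 12 to 88 mm above the table.
- catch: Detent catch on the drawer's rear wall, inside the unit, out of reach, touched only by the detent's sprung roller. With the drawer home the pull needed rises by about 2.5 N per mm of opening, from a start of 2 to 9.5 N that varies unseen; at about 20 N, 3 to 6 mm open, it gives way and the drawer comes open. Force on the catch: about 1.2 x the pull. Origin: 45 mm behind the unit's middle.
- screwdriver: Bystander: screwdriver with a yellow handle, 190 mm long, lying on the table. Origin on its underside, x axis towards its tip.
- meter: Bystander: black hand-held meter, 120 x 62 x 28 mm, lying flat. Origin: centre of its underside.
- fitting: Bystander: turned steel fitting, 36 mm across, 40 mm tall, standing. Origin: centre of its underside.

How it is judged (in metres and radians):
On the way, in this order (a step that is already met when the one before it is completed fails the run):
1. the drawer is pushed home and its detent has caught (value of joint drawer below 0.0015 m), for 0.2 s.
2. the handle is pulled against the detent with at least about 10 N (force on the catch over 11 N) for half a second while the drawer stays caught (contact force between catch and anything else above 11 N and value of joint drawer between 0.0002 and 0.0075 m), for 0.5 s.
At the end, for the whole second after the job is handed in: After the proof pull the drawer is fully home again (within 2 mm of its stop), at rest and released (value of joint drawer below 0.002 m and velocity of joint drawer between -0.005 and 0.005 m/s); the robot touches nothing.
It fails at once if the drawer is pulled open again past its detent (moving outward between 9 and 30 mm open, with the gripper on or behind the handle bar) (value of joint drawer between 0.009 and 0.03 m and velocity of joint drawer above 0.005 m/s and x of the grasp point in the frame of drawer_bar above -0.004 m).
It fails at once if a bystander is moved by more than 15 mm (distance of any of screwdriver, meter, fitting from where it was at the start of the episode above 0.015 m).
It also fails if it takes over 48 s, if anything falls off the work surface, if the arm or the gripper's body presses on something with over 40 N, if the wrist force passes 120 N, or if a joint passes its speed limit or range.

ROBOT

A 6-joint arm with a two-finger parallel gripper is mounted at the origin on the work surface. World frame = base frame: x ahead of the robot, y to its left, z up, the work surface at z = 0. Lengths are in mm, angles in rad, forces in N, time in s.
With the tool pointing down it reaches from about 300 to 775 mm from the base axis. Payload 14.6 kg.
Tool frame: the origin (TCP) lies between the finger pads; the fingertips stand 19 mm ahead of it and the grasp point (between the pads) is the TCP (manip.tcp_to_tips is the distance from the TCP to the fingertips, in mm); x points along the fingers, z is the direction in which the jaws open and shut, and the axes are right-handed (so a half turn about x gives the same grasp; the last joint's range is limited). The gripper opens to 94 mm and grips with 3 to 60 N. Pads are 16 mm wide; open, the fingers measure 119 mm over their backs; the gripper's body (75 mm by 177 mm) begins 78 mm behind the grasp point.
Start: joints at [-1.226, 0.3, 1.521, -0, 1.321, -0.067], TCP at [220.135, -504.014, 224.446] pointing down, gripper open.
Joint ranges: [-3.03, 3.03], [-0.79, 2.21], [0.23, 2.52], [-1.04, 4.18], [0, 3.07], [-2.55, 2.55]. Speed limits (rad/s): [2.22, 2.22, 2.57, 3.14, 3.14, 3.14].

INTERFACE

Orientations are given as [roll, pitch, yaw] about the fixed x, y, z axes, in that order (R = Rz(yaw) Ry(pitch) Rx(roll)).
In Python, from cell import manip gives the robot as it stands.
- The arm moves only by the tool jog_arm, never from a script. Its argument "moves" is a list that holds one entry, the list of rows, each a list of 6 numbers: the shift along the world's x, y, z in mm, then the turn, a rotation vector about the world's x, y, z in degrees. In form: [[[dx, dy, dz, wx, wy, wz], ...]]. A call has 1 to 5 rows; each row shifts and turns the pose as measured when the row begins; what a row does not reach is not made up. A row lasts 1/10 s, in which the tool goes at most 50 mm and 8.59 degrees, less where a joint would pass 70% of its speed; a pose out of reach is approached as far as the arm can. A call is refused whole if a number of a shift passes 50 or a number of a turn 8.59, either way. A call with a gripper value outside its range is refused whole. "gripper" is the opening, from -1 (shut) to 1 (fully open), set as the call begins (left out, the last holds). The fingers move at their own pace and stop on an object; "squeeze" is the grip in N (left out, the last holds). Time passes only in rows, so rows that do not move let the fingers close. It gives the time, the measured TCP pose, the force and the opening at its end, in the units of the state.
- manip.read_state(): the state, without advancing time (a new reading comes with each control period).
- manip.camera(name): name is "scene" or "side" or "wrist"; returns (picture, depth): 400x640x3 uint8, blue, green, red; 400x640 float32, mm along the optical axis (not along the pixel's ray), 0 where there is no reading.
- manip.camera_params(name): a dict with "fx", "fy", "cx", "cy" (pixels), "rvec" (rotation vector, rad) and "tvec" (3), from world to camera coordinates, as OpenCV has them. Camera axes: x right, y down, z forward; pixel columns grow to the right and rows downward; lengths in mm; the calibration is good to about 2 mm. The wrist camera is an equidistant fisheye: a pixel r from the principal point sees the ray r / f radians off the axis. A picture is of the moment at which its call begins: read the wrist's pose just before it. camera_params takes no time and is no camera call; for the wrist camera it gives the pose at the moment of the call.
- manip.sign_off(): hands the job in, once; it reports no verdict.
The state is a dict: "clock": time; "joints": joint angles; "qd": joint speeds; "effort": joint torques, N m; "eef_pos": TCP position; "eef_rot": TCP orientation; "wrist_force": force on the tool from outside, world axes, zero at the start; "moment": the same for the moment, N m; "finger_gap": finger opening in mm.
Only numpy, scipy, OpenCV 4.12 (cv2) and the standard library are available. Lean on these libraries where they do the work, as an engineer would, in place of code of your own. Each camera call takes 0.05 s, during which the arm holds its last target. There are 200 camera calls.

## Working session

There is one attempt and no reset: what is moved stays moved. The work goes in short steps, Python scripts to look and compute and a tool call to move; the robot and the scene stay as the last step left them, time stands still between calls to the robot, and variables do not carry over. Pictures are saved under pics/ and viewed, about 8 in all and at most 12, crops included, and the job is handed in when it is done.

Besides the shell and the picture viewer there is one more tool, called after ">>>" by a JSON object that holds its "fn" and its "kwargs". jog_arm: Moves the arm, as the interface text tells. Its arguments: {"type":"object","properties":{"moves":{"type":"array","items":{"type":"array","items":{"type":"array","items":{"type":"number"}}}},"gripper":{"type":"number"},"squeeze":{"type":"number"}},"required":["moves"]}

```bash
mkdir -p pics; ls; python3 - <<'E'
from cell import manip
import cv2,numpy as np
s=manip.read_state();print(s)
for n in("scene","side"):
    p,d=manip.camera(n);cv2.imwrite(f"pics/{n}0.png",p);np.savez(f"{n}0.npz",p=p,d=d)
    print(n,manip.camera_params(n))
E
```

```text
pics
{'clock': 0.0, 'joints': array([-1.22563118e+00,  3.00478225e-01,  1.52161288e+00,  6.49020461e-06,
        1.32070657e+00, -6.65987986e-02]), 'qd': array([-7.45322736e-04, -4.89843769e-04, -4.30667229e-05, -1.39626624e-03,
       -7.34251353e-04, -1.35419523e-03]), 'effort': array([-2.74365530e-04, -5.31813276e+01, -3.52740777e+01,  7.08101084e-02,
        2.43779970e-02, -1.03268655e-04]), 'eef_pos': array([ 220.03728658, -503.78827003,  223.86896137]), 'eef_rot': array([3.06977712, 1.56959129, 1.91074313]), 'wrist_force': array([ 0.75360751, -0.96424993,  0.48875075]), 'moment': array([ 0.04938885, -0.06063013, -0.04844904]), 'finger_gap': 94.00510675611363}
scene {'fx': 372.88974398504297, 'fy': 372.88974398504297, 'cx': 318.00515506250946, 'cy': 204.1656338350747, 'rvec': array([ 2.18737236,  1.32956286, -0.42111064]), 'tvec': array([-287.58206453, -388.90081448, 1352.93131969])}
side {'fx': 387.68504311733363, 'fy': 387.68504311733363, 'cx': 320.28972649241143, 'cy': 196.84425113209056, 'rvec': array([ 2.13808265, -0.05175185,  0.06213459]), 'tvec': array([-592.66506233,   62.91824261,  854.36736771])}
```

View pics/scene0.png

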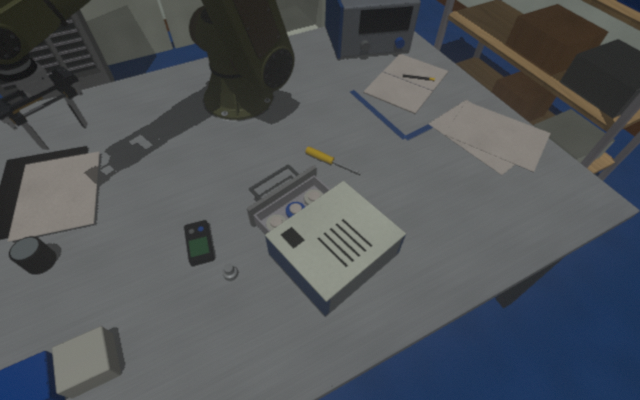

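View pics/side0.png

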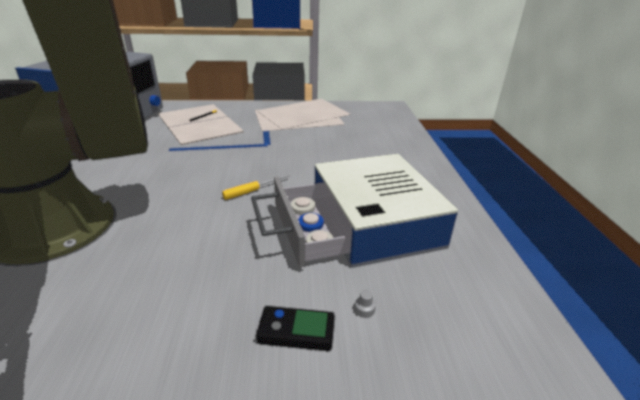

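The scene view shows the lid corners near (345,183), (404,236), (326,300), (267,238), with the drawer open towards the upper left and its bar from about (250,190) to (293,168). The screwdriver is near (330,160), the meter (199,243) and the fitting (230,271). The side view agrees, with its bar from about (256,197) to (262,232).

```bash
cat > h.py <<'E'
import cv2,numpy as np
from cell import manip
def cam(n):
    c=manip.camera_params(n);R=cv2.Rodrigues(c["rvec"])[0];K=np.array([[c["fx"],0,c["cx"]],[0,c["fy"],c["cy"]],[0,0,1]])
    return K,R,c["tvec"]
def cast(n,uv,z):
    K,R,t=cam(n);uv=np.atleast_2d(np.float64(uv));o=-R.T@t
    r=(R.T@np.linalg.inv(K)@np.c_[uv,np.ones(len(uv))].T).T
    return o+r*((z-o[2])/r[:,2])[:,None]
def proj(n,P):
    K,R,t=cam(n);q=(K@(R@np.atleast_2d(P).T+t[:,None])).T;return q[:,:2]/q[:,2:]
def cloud(n,d):
    K,R,t=cam(n);v,u=np.mgrid[:400,:640];r=np.linalg.inv(K)@np.stack([u.ravel(),v.ravel(),np.ones(u.size)])
    return ((R.T@(r*d.ravel()-t[:,None])).T).reshape(400,640,3)
E
python3 - <<'E'
from h import *
for n in("scene","side"):
    f=np.load(n+"0.npz");p,d=f["p"],f["d"];P=cloud(n,d)
    m=(d>0)&(abs(P[...,2]-100)<8)&(P[...,0]>300)&(P[...,0]<1000)&(abs(P[...,1])<500)
    m=cv2.morphologyEx(m.astype(np.uint8),cv2.MORPH_OPEN,np.ones((3,3)))
    c=max(cv2.findContours(m,0,2)[0],key=cv2.contourArea)
    q=cv2.approxPolyDP(cv2.convexHull(c),6,True)[:,0]
    print(n,"lid px",q.tolist(),"\n",cast(n,q,100).round(0)[:,:2].tolist())
    xy=cast(n,c[:,0],100)[:,:2].astype(np.float32);print(cv2.minAreaRect(xy))
    # handle: above table 55..85
    u0,v0,u1,v1=(240,155,300,205) if n=="scene" else (245,180,300,245)
    S=P[v0:v1,u0:u1];k=(d[v0:v1,u0:u1]>0)&(S[...,2]>58)&(S[...,2]<82)
    print("pts 58-82",k.sum());
    cv2.imwrite(f"pics/{n}c.png",cv2.resize(p[v0:v1,u0:u1],None,fx=6,fy=6,interpolation=cv2.INTER_CUBIC))
E
python3 -c "
import cv2,numpy as np
a=cv2.imread('pics/scenec.png');b=cv2.imread('pics/sidec.png');h=max(a.shape[0],b.shape[0])
pad=lambda i:cv2.copyMakeBorder(i,0,h-i.shape[0],0,10,0)
cv2.imwrite('pics/c.png',cv2.convertScaleAbs(np.hstack([pad(a),pad(b)]),alpha=1.5))"
```

```text
scene lid px [[345, 182], [405, 235], [326, 301], [268, 236]] 
 [[591.0, 94.0], [800.0, 140.0], [858.0, -107.0], [653.0, -153.0]]
((723.5511474609375, -7.7650909423828125), (221.48301696777344, 261.98431396484375), 13.63464069366455)
pts 58-82 493
side lid px [[457, 209], [355, 230], [315, 164], [399, 154]] 
 [[857.0, -105.0], [644.0, -167.0], [585.0, 91.0], [798.0, 141.0]]
((720.71044921875, -11.104019165039062), (222.9560546875, 270.0641784667969), 13.749017715454102)
pts 58-82 689
```

View pics/c.png

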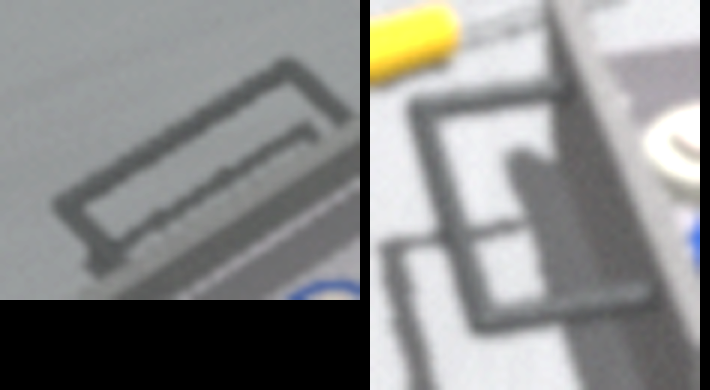

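The crop shows the bar from about (251,189) to (288,166) in the scene view, and from (254,197.5) to (263.7,234) in the side view.

```bash
python3 - <<'E'
from h import *
a=np.radians(13.65);ex=np.array([np.cos(a),np.sin(a)]);ey=np.array([-ex[1],ex[0]])
C=np.array([723,-9])
def loc(p):p=np.atleast_2d(p)[:,:2]-C;return np.c_[p@ex,p@ey].round(1)
for n,uv in(("scene",[(250.8,189.2),(288.3,165.8)]),("side",[(254.2,197.5),(263.7,234)])):
    w=cast(n,uv,70);print(n,w.round(1)[:,:2].tolist(),loc(w).tolist())
f=np.load("scene0.npz");p,d=f["p"],f["d"];P=cloud("scene",d)
hsv=cv2.cvtColor(p,cv2.COLOR_BGR2HSV)
S=P[155:205,235:320].reshape(-1,3);L=loc(S);k=(S[:,2]>58)&(S[:,2]<82)&(L[:,0]<-190)
print("bar cloud",np.median(S[k],0),np.percentile(L[k],[2,10,50,90,98],axis=0).tolist())
k=(S[:,2]>75)&(S[:,2]<95);print("front top",np.percentile(L[k],[2,25,50,75,98],axis=0).tolist())
m=cv2.inRange(hsv,(18,120,60),(35,255,255));m[:,:290]=0;m[:, 345:]=0
ys,xs=np.nonzero(m);w=cast("scene",np.c_[xs,ys],12);print("handle screwdriver",w.min(0),w.max(0),loc(w.mean(0)))
print("tip,fit,meter",cast("scene",[(359,174),(231,272),(185,222),(207,220),(214,262),(190,265)],10).round(0)[:,:2].tolist(),loc(cast("scene",[(359,174),(231,272),(200,243)],10)))
E
```

```text
scene [[476.5, -131.8], [445.2, -5.3]] [[-268.5, -61.2], [-269.1, 69.1]]
side [[448.2, -6.0], [476.5, -134.9]] [[-266.3, 67.8], [-269.2, -64.2]]
bar cloud [508.92709586 -49.66742322  72.5754656 ] [[-270.686, -65.8], [-267.19, -59.26], [-201.9, 12.95], [-199.4, 85.13000000000001], [-196.114, 108.086]]
front top [[-268.908, -81.016], [-209.35000000000002, -38.099999999999994], [-204.0, 9.3], [-201.3, 60.849999999999994], [-199.6, 110.672]]
handle screwdriver [349.97365716  88.73155194  12.        ] [443.83804649 152.18791879  12.        ] [[-286.6  201.8]]
tip,fit,meter [[522.0, 191.0], [653.0, -263.0], [454.0, -323.0], [474.0, -268.0], [607.0, -291.0], [587.0, -348.0]] [[-148.5  242.1]
 [-128.2 -229.9]
 [-251.5 -244.8]]
```

Bar middle is at about (461, -70), so the drawer is about 90 mm open and the unit is yawed 13.65°. Lid size and bar length match the given sizes. The bystanders are well clear.

Plan: put closed fingers down into the slot, with the jaw axis along the unit's y. Push on the drawer front, then pull on the bar from inside the slot.

>>> {"fn": "jog_arm", "kwargs": {"moves": [[[25,41,0,0,0,-2],[25,41,0,0,0,-2],[25,41,0,0,0,-2],[25,41,0,0,0,-2],[25,41,0,0,0,-2]]], "gripper": -1, "squeeze": 30}}

```text
clock: 0.6
eef_pos: [344.7, -294.4, 221.5]
eef_rot: [-2.906, 1.566, 2.03]
wrist_force: [0.9, 0.5, -1.0]
finger_gap: 57.1
```

>>> {"fn": "jog_arm", "kwargs": {"moves": [[[25,41,0,0,0,0],[25,41,0,0,0,0],[25,41,0,0,0,0],[25,41,0,0,0,0],[25,41,0,0,0,0]]]}}

```text
clock: 1.1
eef_pos: [472.3, -79.6, 221.3]
eef_rot: [-2.882, 1.566, 2.051]
wrist_force: [1.5, -1.0, -0.0]
finger_gap: 17.4
```

>>> {"fn": "jog_arm", "kwargs": {"moves": [[[18,17,-30,0,0,0],[0,0,-30,0,0,0],[0,0,-20,0,0,0],[0,0,0,0,0,0],[0,0,0,0,0,0]]]}}

```text
clock: 1.6
eef_pos: [492.7, -55.7, 138.7]
eef_rot: [-2.941, 1.566, 2.001]
wrist_force: [0.1, 0.1, 1.0]
finger_gap: 0.5
```

```bash
python3 - <<'E'
from h import *
from scipy.spatial.transform import Rotation as Ro
s=manip.read_state();R=Ro.from_euler("xyz",s["eef_rot"]).as_matrix();print(s["clock"],s["eef_pos"],s["finger_gap"],s["wrist_force"]);print(R.round(3))
print("jaw angle",np.degrees(np.arctan2(*(-R[1::-1,2]))))
p,d=manip.camera("wrist");print(manip.camera_params("wrist"));np.savez("w0.npz",p=p,d=d)
p2,d2=manip.camera("scene")
cv2.imwrite("pics/w0.png",np.vstack([cv2.convertScaleAbs(cv2.resize(p,(480,300)),alpha=1.4),cv2.convertScaleAbs(cv2.resize(p2[120:300,180:420],(480,300)),alpha=1.5)][:2]))
E
```

```text
1.6 [492.70056204 -55.65732659 138.65765761] 0.49485053044371785 [0.06757032 0.10191426 0.97920738]
[[-0.002  0.974  0.227]
 [ 0.005  0.227 -0.974]
 [-1.    -0.001 -0.005]]
jaw angle 103.11905648660333
{'fx': 309.70691628693146, 'fy': 309.70691628693146, 'cx': 323.8300326523412, 'cy': 201.72726146339724, 'rvec': array([-2.30680627,  1.83002863,  0.230226  ]), 'tvec': array([-165.90693048,  448.8234226 ,  420.802836  ])}
```

View pics/w0.png

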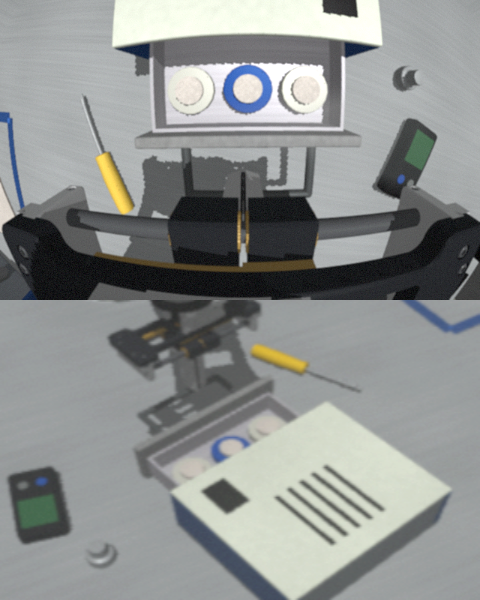

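```bash
python3 - <<'E'
from h import *
c=manip.camera_params("wrist");R=cv2.Rodrigues(c["rvec"])[0];o=-R.T@c["tvec"]
f=np.load("w0.npz");d=f["d"]
K=np.array([[c["fx"],0,c["cx"]],[0,c["fy"],c["cy"]],[0,0,1]])
def fc(uv,z):
    q=cv2.fisheye.undistortPoints(np.float64([uv]).reshape(-1,1,2),K,np.zeros(4))[:,0]
    r=(R.T@np.c_[q,np.ones(len(q))].T).T
    return o+r*((z-o[2])/r[:,2])[:,None]
a=np.radians(13.65);ex=np.array([np.cos(a),np.sin(a)]);ey=np.array([-ex[1],ex[0]]);T=np.array([492.7,-55.7])
for nm,uv,z in(("front edge L,M,R",[(190,196),(325,196),(470,196)],80),("arms at front",[(249,205),(411,205)],70),("arms lower",[(249,255),(411,255)],70)):
    w=fc(uv,z);r=w[:,:2]-T;print(nm,"world",w.round(0)[:,:2].tolist(),"rel tool",np.c_[r@ex,r@ey].round(1).tolist())
print(d[255,249],d[196,325],d[240,322])
E
```

```text
front edge L,M,R world [[489.0, 50.0], [512.0, -52.0], [539.0, -163.0]] rel tool [[21.0, 103.4], [19.9, -1.5], [19.2, -115.2]]
arms at front world [[490.0, 3.0], [519.0, -120.0]] rel tool [[11.0, 58.0], [9.9, -68.9]]
arms lower world [[447.0, -3.0], [478.0, -134.0]] rel tool [[-31.6, 61.5], [-32.9, -72.3]]
242.44083 218.48781 169.17778
```

The front face is about 20 mm ahead of the tool and the bar about 36 mm behind it, so the fingers sit over the slot. I'll recentre slightly and go down.

>>> {"fn": "jog_arm", "kwargs": {"moves": [[[-4,-6,-10,0,0,0],[0,0,-25,0,0,0],[0,0,-25,0,0,0],[0,0,-12,0,0,0],[0,0,0,0,0,0]]]}}

```text
clock: 2.2
eef_pos: [489.3, -64.8, 67.6]
eef_rot: [1.743, 1.564, 0.399]
wrist_force: [0.7, 0.0, 1.0]
finger_gap: 0.1
```

>>> {"fn": "jog_arm", "kwargs": {"moves": [[[5.8,1.4,0,0,0,0],[5.8,1.4,0,0,0,0],[7.8,1.9,0,0,0,0],[7.8,1.9,0,0,0,0],[7.8,1.9,0,0,0,0]]]}}

```text
clock: 2.7
eef_pos: [527.9, -56.3, 70.7]
eef_rot: [1.533, 1.561, 0.189]
wrist_force: [-1.5, -0.7, -0.1]
finger_gap: 0.3
```

>>> {"fn": "jog_arm", "kwargs": {"moves": [[[7.8,1.9,0,0,0,0],[7.8,1.9,0,0,0,0],[7.8,1.9,0,0,0,0],[5.8,1.4,0,0,0,0],[5.8,1.4,0,0,0,0]]]}}

```text
clock: 3.2
eef_pos: [566.4, -46.8, 70.9]
eef_rot: [1.506, 1.561, 0.162]
wrist_force: [-5.4, -1.4, 3.6]
finger_gap: 0.4
```

>>> {"fn": "jog_arm", "kwargs": {"moves": [[[5.8,1.4,0,0,0,0],[5.8,1.4,0,0,0,0],[5.8,1.4,0,0,0,0],[4.9,1.2,0,0,0,0],[3.9,0.9,0,0,0,0]]]}}

```text
clock: 3.7
eef_pos: [592.5, -40.5, 70.9]
eef_rot: [1.746, 1.568, 0.402]
wrist_force: [0.8, -0.3, 0.5]
finger_gap: 0.4
```

The force has dropped away, so the drawer has probably snapped home. I'll press on gently to confirm the stop.

>>> {"fn": "jog_arm", "kwargs": {"moves": [[[2,0.5,0,0,0,0],[2,0.5,0,0,0,0],[1,0.2,0,0,0,0],[1,0.2,0,0,0,0],[0,0,0,0,0,0]]]}}

```text
clock: 4.2
eef_pos: [593.0, -40.4, 71.1]
eef_rot: [-1.759, 1.555, -3.103]
wrist_force: [-0.8, -0.3, 0.2]
finger_gap: 0.3
```

>>> {"fn": "jog_arm", "kwargs": {"moves": [[[2,0.5,0,0,0,0],[3,0.7,0,0,0,0]]]}}

```text
clock: 4.4
eef_pos: [593.3, -40.3, 71.1]
eef_rot: [-1.733, 1.541, -3.076]
wrist_force: [-41.7, -7.0, 25.9]
finger_gap: 0.6
```

It is against a hard stop: 42 N for about 0.3 mm of travel. I'll back off within the slot and check the drawer by eye.

>>> {"fn": "jog_arm", "kwargs": {"moves": [[[-4,-1,0,0,0,0],[-7.8,-1.9,-2,0,0,0],[-7.8,-1.9,0,0,0,0],[0,0,0,0,0,0],[0,0,0,0,0,0]]]}}

```text
clock: 4.9
eef_pos: [572.9, -45.3, 69.1]
eef_rot: [-1.736, 1.542, -3.08]
wrist_force: [0.3, -0.3, -0.4]
finger_gap: 0.5
```

```bash
python3 - <<'E'
from h import *
s=manip.read_state();print(s["clock"],s["eef_pos"],s["wrist_force"])
p,_=manip.camera("scene");q,_=manip.camera("side")
r=lambda i:cv2.convertScaleAbs(cv2.resize(i,(480,300),interpolation=cv2.INTER_CUBIC),alpha=1.6)
cv2.imwrite("pics/h1.png",np.vstack([r(p[150:275,200:400]),r(q[130:280,230:470])]))
E
```

```text
4.9 [572.87605355 -45.33130225  69.10399014] [ 0.27859434 -0.27818516 -0.39399338]
```

View pics/h1.png

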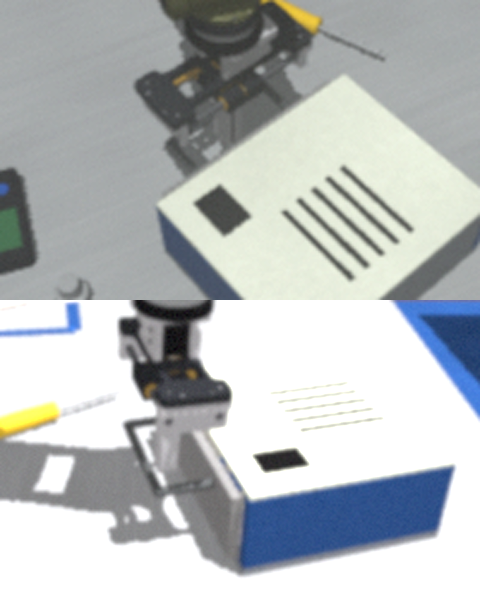

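The drawer front sits flush against the box, and the fingers are in the slot between bar and front. Next I'll move back to meet the bar.

>>> {"fn": "jog_arm", "kwargs": {"moves": [[[-2.9,-0.7,0,0,0,0],[-2.9,-0.7,0,0,0,0],[-1.9,-0.5,0,0,0,0],[-1,-0.2,0,0,0,0],[-1,-0.2,0,0,0,0]]]}}

```text
clock: 5.5
eef_pos: [562.9, -47.6, 69.0]
eef_rot: [-1.736, 1.542, -3.079]
wrist_force: [-0.4, -0.1, 0.4]
finger_gap: 0.4
```

>>> {"fn": "jog_arm", "kwargs": {"moves": [[[-1,-0.2,0,0,0,0],[-1,-0.2,0,0,0,0],[-0.5,-0.1,0,0,0,0]]]}}

```text
clock: 5.8
eef_pos: [561.8, -47.9, 69.2]
eef_rot: [-1.737, 1.547, -3.08]
wrist_force: [4.1, 0.2, -3.9]
finger_gap: 0.3
```

In contact, pulling about 4 N. I'll raise the pull step by step.

>>> {"fn": "jog_arm", "kwargs": {"moves": [[[-0.7,-0.17,0,0,0,0]]]}}

```text
clock: 5.9
eef_pos: [561.8, -47.9, 69.2]
eef_rot: [-1.738, 1.549, -3.082]
wrist_force: [7.3, 0.8, -4.5]
finger_gap: 0.4
```

>>> {"fn": "jog_arm", "kwargs": {"moves": [[[-0.7,-0.17,0,0,0,0]]]}}

```text
clock: 6.0
eef_pos: [561.7, -47.9, 69.2]
eef_rot: [-1.741, 1.551, -3.084]
wrist_force: [7.2, 2.1, -4.3]
finger_gap: 0.6
```

>>> {"fn": "jog_arm", "kwargs": {"moves": [[[-0.9,-0.22,0,0,0,0],[-0.9,-0.22,0,0,0,0]]]}}

```text
clock: 6.2
eef_pos: [561.6, -47.9, 69.3]
eef_rot: [-1.748, 1.556, -3.091]
wrist_force: [8.2, 1.6, -4.7]
finger_gap: 0.2
```

>>> {"fn": "jog_arm", "kwargs": {"moves": [[[-1,-0.24,0,0,0,0],[-1,-0.24,0,0,0,0]]]}}

```text
clock: 6.4
eef_pos: [561.4, -47.9, 69.3]
eef_rot: [-1.766, 1.561, -3.109]
wrist_force: [8.3, 1.6, -5.6]
finger_gap: 0.3
```

>>> {"fn": "jog_arm", "kwargs": {"moves": [[[-1.2,-0.29,0,0,0,0],[-1.2,-0.29,0,0,0,0]]]}}

```text
clock: 6.6
eef_pos: [560.9, -48.1, 69.4]
eef_rot: [-1.836, 1.566, 3.105]
wrist_force: [9.7, 1.8, -6.2]
finger_gap: 0.4
```

>>> {"fn": "jog_arm", "kwargs": {"moves": [[[-1.3,-0.32,0,0,0,0],[-1.3,-0.32,0,0,0,0]]]}}

```text
clock: 6.8
eef_pos: [560.5, -48.1, 69.5]
eef_rot: [1.676, 1.569, 0.334]
wrist_force: [10.0, 2.2, -7.1]
finger_gap: 0.3
```

>>> {"fn": "jog_arm", "kwargs": {"moves": [[[-1.4,-0.34,0,0,0,0],[-1.4,-0.34,0,0,0,0]]]}}

```text
clock: 7.0
eef_pos: [560.1, -48.2, 69.6]
eef_rot: [1.488, 1.562, 0.145]
wrist_force: [11.4, 2.5, -7.9]
finger_gap: 0.4
```

>>> {"fn": "jog_arm", "kwargs": {"moves": [[[-1.4,-0.34,0,0,0,0],[-1.4,-0.34,0,0,0,0]]]}}

```text
clock: 7.2
eef_pos: [559.9, -48.3, 69.6]
eef_rot: [1.458, 1.555, 0.116]
wrist_force: [12.4, 3.0, -7.5]
finger_gap: 0.6
```

About 12.7 N. I'll hold there for about a second.

>>> {"fn": "jog_arm", "kwargs": {"moves": [[[-1.2,-0.29,0,0,0,0],[-1.2,-0.29,0,0,0,0],[-1.2,-0.29,0,0,0,0]]]}}

```text
clock: 7.5
eef_pos: [559.8, -48.3, 69.7]
eef_rot: [1.445, 1.544, 0.102]
wrist_force: [11.4, 3.1, -8.4]
finger_gap: 0.5
```

>>> {"fn": "jog_arm", "kwargs": {"moves": [[[-1.2,-0.29,0,0,0,0],[-1.2,-0.29,0,0,0,0],[-1.2,-0.29,0,0,0,0]]]}}

```text
clock: 7.8
eef_pos: [559.8, -48.3, 69.8]
eef_rot: [1.439, 1.534, 0.097]
wrist_force: [11.9, 2.6, -8.5]
finger_gap: 0.5
```

>>> {"fn": "jog_arm", "kwargs": {"moves": [[[-1.2,-0.29,0,0,0,0],[-1.2,-0.29,0,0,0,0],[-1.2,-0.29,0,0,0,0],[-1.2,-0.29,0,0,0,0]]]}}

```text
clock: 8.2
eef_pos: [559.8, -48.3, 70.0]
eef_rot: [1.433, 1.521, 0.091]
wrist_force: [12.1, 3.5, -8.3]
finger_gap: 0.5
```

>>> {"fn": "jog_arm", "kwargs": {"moves": [[[-1.2,-0.29,0,0,0,0],[-1.2,-0.29,0,0,0,0],[-1.2,-0.29,0,0,0,0]]]}}

```text
clock: 8.5
eef_pos: [559.8, -48.3, 70.1]
eef_rot: [1.431, 1.511, 0.089]
wrist_force: [11.5, 2.6, -8.3]
finger_gap: 0.3
```

It held about 12 N for 1.3 s with no movement. I'll let go slowly and go to mid-slot.

>>> {"fn": "jog_arm", "kwargs": {"moves": [[[0,0,0,0,0,0],[1,0.24,0,0,0,0],[1.5,0.4,0,0,0,0],[4,1,0,0,0,0],[6,1.5,0,0,0,0]]]}}

```text
clock: 9.0
eef_pos: [573.6, -44.9, 70.3]
eef_rot: [1.43, 1.508, 0.088]
wrist_force: [-0.0, -0.4, 0.1]
finger_gap: 0.8
```

>>> {"fn": "jog_arm", "kwargs": {"moves": [[[4,1,0,0,0,0],[0,0,0,0,0,0],[0,0,0,0,0,0]]]}}

```text
clock: 9.3
eef_pos: [578.6, -43.6, 70.2]
eef_rot: [1.429, 1.508, 0.088]
wrist_force: [0.0, 0.5, 0.2]
finger_gap: 0.4
```

>>> {"fn": "jog_arm", "kwargs": {"moves": [[[-1,-0.3,10,0,0,0],[0,0,15,0,0,0],[0,0,20,0,0,0],[0,0,25,0,0,0],[0,0,30,0,0,0]]]}}

```text
clock: 9.8
eef_pos: [574.7, -43.8, 172.1]
eef_rot: [1.457, 1.515, 0.115]
wrist_force: [-0.2, 0.2, 1.1]
finger_gap: 0.5
```

>>> {"fn": "jog_arm", "kwargs": {"moves": [[[-20,-5,30,0,0,0],[-40,-10,20,0,0,0],[-40,-10,0,0,0,0],[-40,-10,0,0,0,0],[0,0,0,0,0,0]]]}}

```text
clock: 10.3
eef_pos: [430.1, -79.5, 231.5]
eef_rot: [1.397, 1.505, 0.057]
wrist_force: [0.6, 0.3, 0.0]
finger_gap: 0.2
```

```bash
python3 - <<'E'
from h import *
s=manip.read_state();print(s["clock"],s["eef_pos"],s["wrist_force"])
p,_=manip.camera("scene");q,_=manip.camera("side")
cv2.imwrite("pics/e1.png",np.vstack([cv2.convertScaleAbs(p[130:320,150:450],alpha=1.6).repeat(2,0).repeat(2,1)[:300],cv2.convertScaleAbs(q[130:280,200:500],alpha=1.1).repeat(2,0).repeat(2,1)]))
a=np.load("scene0.npz")["p"]
for nm,(u0,v0,u1,v1) in dict(meter=(175,212,222,272),fit=(218,258,244,286),screw=(300,140,365,180)).items():
    print(nm,"mean abs diff",np.abs(a[v0:v1,u0:u1].astype(int)-p[v0:v1,u0:u1]).mean().round(1))
E
```

```text
10.3 [430.07597853 -79.53364273 231.53041919] [0.63293253 0.33636942 0.04473303]
meter mean abs diff 1.3
fit mean abs diff 1.3
screw mean abs diff 3.0
```

View pics/e1.png

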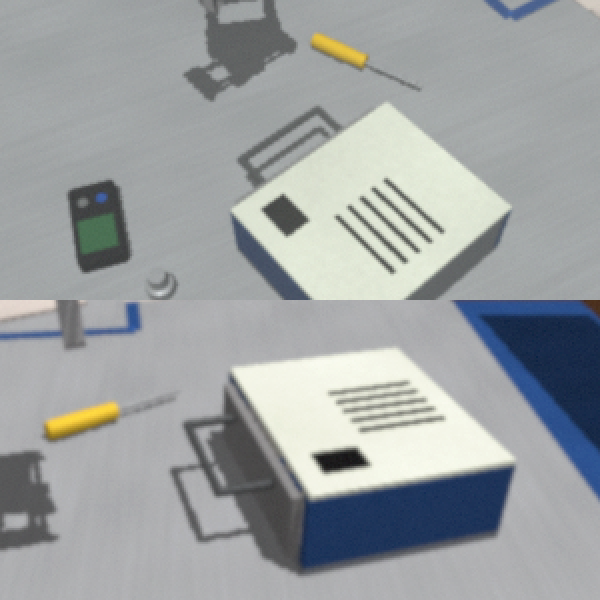

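The drawer is closed, the gripper is clear and the bystanders are where they were. In the scene view the bar ends are at about (271,210) and (309,184). I'll check that number and then hand in.

```bash
python3 - <<'E'
from h import *
a=np.radians(13.65);ex=np.array([np.cos(a),np.sin(a)])
w=np.vstack([cast("scene",[(271,210),(309,184)],70),cast("side",[(292.5,342.5-150),(308.5,376.5-150)],70)])[:,:2]
x=(w-[723,-9])@ex;print(w.round(0).tolist(),x.round(1))
if abs(x.mean()+178)<6: manip.sign_off();print("handed in")
E
```

```text
[[565.0, -111.0], [532.0, 17.0], [531.0, 13.0], [562.0, -114.0]] [-177.4 -179.5 -181.3 -181. ]
the job is handed in; nothing more can be done
handed in
```

The drawer is pushed home with its detent caught. It held the proof pull and was released, and the job is handed in.

- **Push:** I lowered the closed fingers into the slot between bar and front and pushed on the drawer front. The force dropped to about zero as the drawer snapped home. It then met a hard stop, about 42 N on the wrist for about 0.3 mm of travel.
- **Proof pull:** I pulled on the bar from inside the slot, rising slowly to 12.7 N. I then held about 12 N for 1.3 s, with the tool about 2 mm back from first contact and not moving. I let go gently and lifted clear.
- **Last checks:** In the final pictures the drawer is shut, and the bar measures x = -177 to -181 mm in the unit's frame. It should be -178 mm, and the 1–3 mm spread is about the limit of the calibration. That cannot confirm the 2 mm limit by itself; the evidence there is the stop, and nothing having pulled on the drawer since I let go. The wrist force is about zero, and the screwdriver, meter and fitting look unmoved.
- **Not ideal:** While pulling, the tool tilted about 3° and picked up a vertical force of about 8 N. The 12 N figure counts only the part along the drawer's slide.

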